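Set the amplifier's range switch over the front panel with a bent probe

TASK

Take the bent probe from its rest, reach over the front panel of the open amplifier with it and slide the lever of the switch behind the panel fully to its left-hand stop (left as seen from the robot); keep the lever pressed against the stop with a light push of about 6 N for a full second, and never push on the switch or the amplifier with more than 14 N. Then lay the probe back in the two notches of its rest as it was and let go. Touch the amplifier and its switch with the probe only, do not drop the probe, and leave the other things on the bench where they are.

Things in the scene. Friction and masses are not known exactly. Their poses are not given: they have to be found in the camera images.
- probe: the bent probe, loose, about 150 g: a straight handle 90 long (x), 22 wide (y), 30 tall (8 mm above to 22 mm below the origin), and an 8 mm steel rod along x, through the origin's height, out of both its ends: 43 mm back, and ahead to x = 100 mm where it bends down into the leg. Origin: rod axis, mid-handle; x towards the leg, z up as it rests. Grip across the 22 mm width from above
- handle_front (a point): on the probe, where the rod leaves the handle, 45 mm ahead of its origin. 55 mm farther the rod bends down (-z) into a rigid 100 mm leg, round end 104 mm below the origin. The leg is out of true: it leans to +y or -y by an unknown 0 to 0.12 rad (its end up to 12 mm aside); no measured pose shows this, so see it or feel for it
- cradle (a point): on the probe's rest (fixed; aluminium base 190 x 80 mm, two 8 mm thick uprights with 90 degree V notches that hold the rod 66 mm behind and 70 mm ahead of this point, the notch plates reach 15 mm above this point and 25 mm to each side): where the probe's origin lies while the probe rests in both notches, 135 mm above the bench; x as the probe's x when it rests
- amp: the amplifier without its cover, fixed: open box 260 deep (x) x 320 wide (y), origin at the centre of its underside on the bench, x away from the robot, y to the left as seen from the robot. The front panel (the barrier), 10 thick and 330 wide, stands at x = -135 to -125 mm and its top is 102 mm above the bench; side and rear walls are 92 mm high. Transformer, capacitors (tops at most 68 mm above the bench) and heat sink (top 71 mm) all lie at x > 15 mm
- switch: the slide switch's block, fixed inside the amplifier behind the front panel: 30 (x) x 76 (y) x 32 mm tall, origin at the centre of its underside, 17.5 mm above the bench, same axes as the amplifier; its top is 49.5 mm above the bench, with two thin steel strips 5 mm higher across its ends
- lever_top (a point): centre of the top face of the switch's lever, an upright plastic block 14 (x) x 10 (y) x 24 mm tall that stands on the switch's block; top 74.5 mm above the bench, lowest edge 50.5 mm; axes as the switch's. It moves along the switch's y
- slide (a joint): travel of the lever in m along the switch's +y (left as seen from the robot); 0 to 0.016, the hard left-hand stop is at 0.016, where the lever's centre lies 8 mm to the +y side of the switch's centre. It starts between 0 and 0.005, drags with 2 N of dry friction and stays where it is left
- meter: bystander: hand multimeter lying on the bench, 165 x 80 x 36 mm, origin at the centre of its underside
- driver: bystander: screwdriver lying on the bench, about 200 mm long
- screws: bystander: small open metal tray 90 x 70 x 25 mm, origin at the centre of its underside
- spool: bystander: wire reel standing on its flange, 60 mm across, 44 mm tall, origin at the centre of its underside
There are look-alikes about, which are no part of the job. Leave any yellow look-alike of the probe alone.

How it is judged:
On the way, in this order (a step that is already met when the one before it is completed fails the run):
1. the probe is lifted clear of its rest (z of probe in the frame of cradle above 0.03 m), for 0.2 s.
2. with the probe, the lever is kept pressed against its left-hand stop with 3 to 10 N for 0.7 s (value of joint slide above 0.0148 m and contact force between probe and switch between 3 and 10 N), for 0.7 s.
At the end, for the whole second after the job is handed in: the lever stands within 1.2 mm of its left-hand stop; the probe rests still in both notches, its origin within 12 mm of the cradle point, its handle within 0.1 rad of the cradle's direction, its leg at the same end as at the start and hanging down (handle upright within 0.4 rad) (value of joint slide above 0.0148 m and distance between probe and cradle below 0.012 m and angle between the x axis of probe and the x axis of cradle, either way round below 0.1 rad and x of handle_front in the frame of cradle above 0.03 m and angle between probe's own z axis and vertical below 0.4 rad and linear speed of probe below 0.02 m/s); the robot touches nothing.
It fails at once if the switch is loaded with more than 14 N (contact force between anything else and switch above 14 N).
It fails at once if the amplifier is struck with the probe with more than 14 N (contact force between probe and amp above 14 N).
It fails at once if the gripper or arm touches the amplifier or its switch (contact force between any of the arm, the fingers and amp above 0.5 N or contact force between any of the arm, the fingers and switch above 0.5 N).
It fails at once if the probe is dropped (height (world z) of probe below 0.09 m).
It fails at once if a bystander is moved more than 15 mm (distance of any of meter, driver, screws, spool from where it was at the start of the episode above 0.015 m).
It also fails if it takes over 54 s, if anything falls off the work surface, if the arm or the gripper's body presses on something with over 40 N, if the wrist force passes 120 N, or if a joint passes its speed limit or range.

ROBOT

A 6-joint arm with a two-finger parallel gripper is mounted at the origin on the work surface. World frame = base frame: x ahead of the robot, y to its left, z up, the work surface at z = 0. Lengths are in m, angles in rad, forces in N, time in s.
With the tool pointing down it reaches from about 0.375 to 0.9 m from the base axis. Payload 3.1 kg.
Tool frame: the origin (TCP) lies midway between the tips of the shut fingers; the grasp point (between the pads) lies 19 mm behind it (pinch_z is the distance from the TCP to the grasp point, in m); y points along the fingers, z is the direction in which the jaws open and shut, and the axes are right-handed (so a half turn about y gives the same grasp; the last joint's range is limited). The gripper opens to 87 mm and grips with 3 to 60 N. Pads are 19 mm wide; open, the fingers measure 117 mm over their backs; the gripper's body (75 mm by 190 mm) begins 51 mm behind the grasp point.
Start: joints at [-1.389, 0.527, 1.433, -0, 1.181, -0.178], TCP at [0.22, -0.585, 0.223] pointing down, gripper open.
Joint ranges: [-3.08, 3.08], [-0.75, 2.2], [0.22, 2.44], [-1.43, 4.57], [0, 2.65], [-2.85, 2.85]. Speed limits (rad/s): [2.79, 2.79, 3.14, 3.14, 3.14, 3.14].

INTERFACE

Orientations are given as a unit quaternion [x, y, z, w].
In Python, from rig import * gives the robot as it stands.
- The arm moves only by the tool drive_tool, never from a script. Its argument "plan" is a list of rows, each a list of 7 numbers: the shift along the tool's x, y, z in mm, then the turn, a rotation vector about the tool's x, y, z in degrees, then the finger opening in mm, from 0 to 87. A call has 1 to 10 rows; each row is the pose to reach, as a shift and turn from the pose commanded when the call began, along the tool's axes at that moment; what a row does not reach only later rows make up. A row lasts 1/10 s, in which the tool goes at most 50 mm and 8.59 degrees, less where a joint would pass 70% of its speed; a pose out of reach is approached as far as the arm can. A call with a gripper value outside its range is refused whole. The fingers move at their own pace and stop on an object; "newtons" is the grip in N (left out, the last holds). Time passes only in rows, so rows that repeat a pose let the fingers close. It gives the time, the measured TCP pose, the force and the opening at its end, in the units of the state.
- get_obs(): the state, without advancing time (a new reading comes with each control period).
- camera(name): name is "side" or "top"; returns the picture (384x512x3 uint8, blue, green, red); there is no depth.
- get_calibration(name): a dict with "fx", "fy", "cx", "cy" (pixels), "origin" and "rotation" of the camera in the world. Camera axes: x right, y down, z forward; pixel columns grow to the right and rows downward; lengths in m; the calibration is good to about 2 mm. A picture is of the moment at which its call begins. get_calibration takes no time and is no camera call.
- hand_in(): hands the job in, once; it reports no verdict.
Trained networks look in the newest picture that a camera, given by its name, has taken for a name from the list of things; names that differ only in an ending like _2 or _b are one class to them, and where a whole thing is asked for, a point or a joint stands for the part that bears it (a point fixed in the world has none). Each returns a list of dicts, best first, with "conf" (0 to 1); they miss things now and then, are a little off and sometimes report something else, mostly with a low value. They report only what shows in the picture. A call takes as long as a camera call. They do not tell look-alikes from the thing itself.
- spot_in(camera, target): "location" ([column, row] in pixels, amid what is visible of it).
- mark_of(camera, target): "location" ([column, row] in pixels: a listed point, or the origin of a listed thing).
The state is a dict: "time": time; "q": joint angles; "joint_velocities": joint speeds; "joint_torque": joint torques, N m; "position": TCP position; "tool_rot": TCP orientation; "ft_force": force on the tool from outside, world axes, zero at the start; "moment": the same for the moment, N m; "grip_width": finger opening in m.
Only numpy, scipy, OpenCV 4.12 (cv2) and the standard library are available. Lean on these libraries where they do the work, as an engineer would, in place of code of your own. Each camera call takes 0.05 s, during which the arm holds its last target. There are 200 camera calls.

## Working session

There is one attempt and no reset: what is moved stays moved. The work goes in short steps, Python scripts to look and compute and a tool call to move; the robot and the scene stay as the last step left them, time stands still between calls to the robot, and variables do not carry over. Pictures are saved under pics/ and viewed, about 8 in all and at most 12, crops included, and the job is handed in when it is done.

Besides the shell and the picture viewer there is one more tool, called after "Call:" in YAML: its name, and indented under it one key for each argument. drive_tool: Moves the arm, as the interface text tells. Its arguments: {"type":"object","properties":{"plan":{"type":"array","items":{"type":"array","items":{"type":"number"}}},"newtons":{"type":"number"}},"required":["plan"]}

```bash
mkdir -p pics
cat > h.py <<'E'
from rig import *
import numpy as np, cv2
def ray(cam,px):
    c=get_calibration(cam);d=np.array([(px[0]-c['cx'])/c['fx'],(px[1]-c['cy'])/c['fy'],1.])
    R=np.array(c['rotation']);R=R if R.shape==(3,3) else None
    d=R@d;return np.array(c['origin']),d/np.linalg.norm(d)
def atz(cam,px,z):
    o,d=ray(cam,px);return o+d*(z-o[2])/d[2]
def proj(cam,p):
    c=get_calibration(cam);v=np.array(c['rotation']).T@(np.array(p)-np.array(c['origin']))
    return np.array([c['fx']*v[0]/v[2]+c['cx'],c['fy']*v[1]/v[2]+c['cy']])
def tri(a,b):
    (o1,d1),(o2,d2)=ray(*a),ray(*b)
    s=np.linalg.lstsq(np.c_[d1,-d2],o2-o1,rcond=None)[0]
    p,q=o1+s[0]*d1,o2+s[1]*d2
    return (p+q)/2,np.linalg.norm(p-q)
E
python3 - <<'E'
from h import *
np.set_printoptions(precision=4,suppress=True)
for n in("side","top"):
    c=get_calibration(n);print(n,c)
    cv2.imwrite(f"pics/{n}0.png",camera(n))
    for t in ["probe","handle_front","cradle","amp","switch","lever_top"]:
        print(t,[(np.round(r['location'],1).tolist(),round(r['conf'],2)) for r in mark_of(n,t)[:4]])
print(get_obs())
E
```

```text
side {'fx': 396.4718996676281, 'fy': 396.4718996676281, 'cx': 255.71595702447712, 'cy': 195.25495600363806, 'origin': array([0.2277, 0.94  , 0.8708]), 'rotation': array([-0.1329,  0.87  , -0.4702,  0.0655])}
probe [([308.2, 161.9], 0.69)]
handle_front [([273.5, 174.1], 0.84), ([309.9, 157.8], 0.52)]
cradle [([214.5, 244.2], 0.42)]
amp [([193.3, 256.6], 0.74)]
switch [([217.8, 247.9], 0.76)]
lever_top [([215.1, 232.0], 0.41), ([285.6, 181.9], 0.29)]
top {'fx': 430.8561675380364, 'fy': 430.8561675380364, 'cx': 252.83360575959688, 'cy': 184.9345299920928, 'origin': array([ 0.3189, -0.1423,  1.4969]), 'rotation': array([-0.6962,  0.7126, -0.0679,  0.0543])}
probe [([390.3, 218.2], 0.92), ([281.7, 207.1], 0.62)]
handle_front [([280.6, 194.3], 0.6), ([402.5, 217.3], 0.56), ([283.3, 207.3], 0.29)]
cradle [([277.3, 207.8], 0.61), ([183.5, 154.3], 0.17)]
amp [([183.3, 151.5], 0.92)]
switch [([190.5, 172.2], 0.68)]
lever_top []
{'time': 0.7, 'q': array([-1.3895,  0.5274,  1.4327, -0.    ,  1.1814, -0.1785]), 'joint_velocities': array([-0.0009,  0.001 ,  0.    ,  0.0024, -0.0001,  0.0004]), 'joint_torque': array([  0.0003, -43.986 , -17.6951,   0.0634,   0.0504,  -0.    ]), 'position': array([ 0.2201, -0.585 ,  0.2226]), 'tool_rot': array([ 0.1265, -0.6957,  0.6957, -0.1265]), 'ft_force': array([ 0.858 , -1.0122,  0.4699]), 'moment': array([ 0.0534, -0.0105,  0.0031]), 'grip_width': 0.08690990359635119}
```

Rotation is a quaternion; fix the helper and view.

```bash
sed -i "s/R=np.array(c\['rotation'\]);R=.*/R=Rm(c)/; s/np.array(c\['rotation'\]).T/Rm(c).T/; s/^import numpy.*/&\nfrom scipy.spatial.transform import Rotation as Ro\nRm=lambda c: Ro.from_quat(c['rotation']).as_matrix()\nnp.set_printoptions(precision=4,suppress=True)/" h.py
python3 - <<'E'
from h import *
a=cv2.imread("pics/top0.png");b=cv2.imread("pics/side0.png")
cv2.imwrite("pics/t1.png",cv2.resize(a,(800,600),interpolation=cv2.INTER_CUBIC))
cv2.imwrite("pics/s1.png",cv2.resize(b,(800,600),interpolation=cv2.INTER_CUBIC))
print("tri probe",tri(("side",[308.2,161.9]),("top",[281.7,207.1])),tri(("side",[308.2,161.9]),("top",[390.3,218.2])))
print(tri(("side",[273.5,174.1]),("top",[280.6,194.3])))
print(tri(("side",[217.8,247.9]),("top",[190.5,172.2])),tri(("side",[193.3,256.6]),("top",[183.3,151.5])))
E
```

```text
tri probe (array([ 0.4356, -0.2563,  0.2265]), np.float64(0.07252551468073042)) (array([ 0.453 , -0.6482,  0.0123]), np.float64(0.004954628666457141))
(array([ 0.5207, -0.2583,  0.153 ]), np.float64(0.0018288482899796897))
(array([0.6234, 0.0411, 0.0256]), np.float64(0.004138374289853714)) (array([ 0.7029,  0.07  , -0.0075]), np.float64(0.011467076132713378))
```

View pics/t1.png

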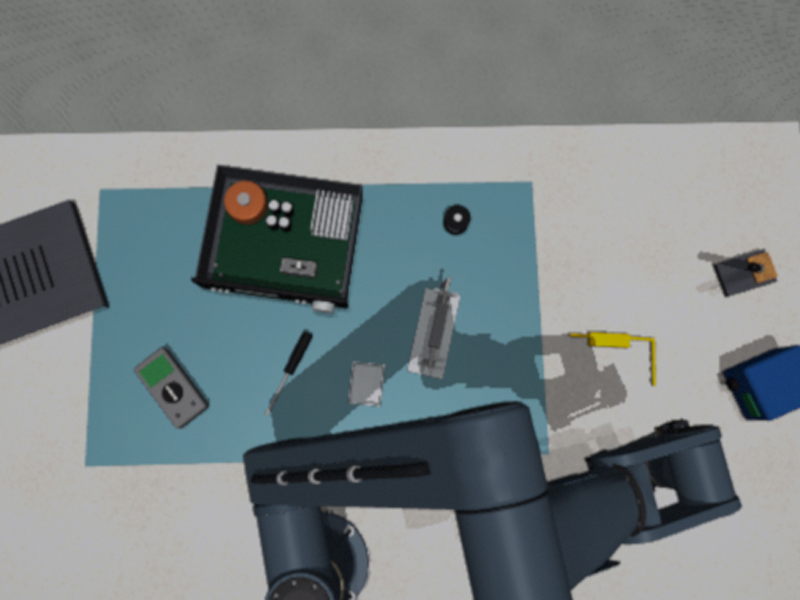

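View pics/s1.png

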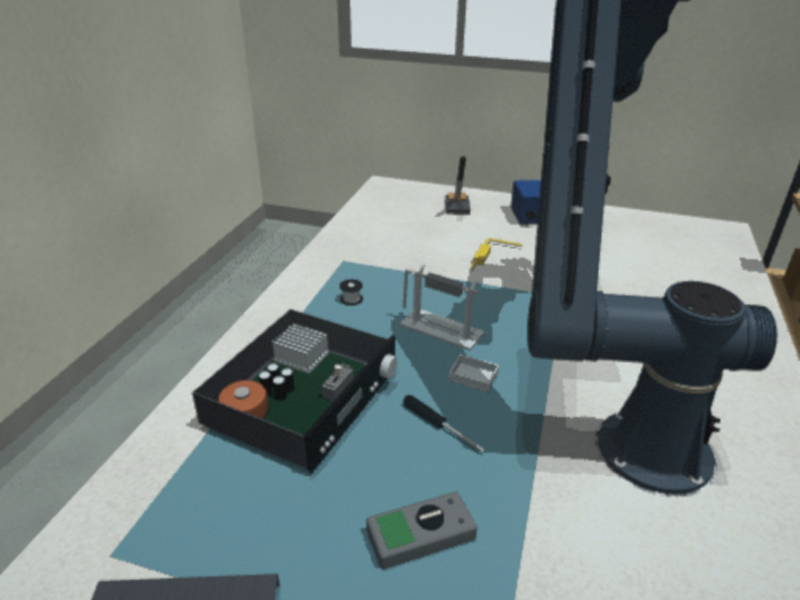

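The top view shows two probe-like things. The dark one lies in the aluminium rest at about (281,207), and the yellow one lies on the bench at about (390,218). The dark one fits, because it is in the notches with its leg at the far end (285,176). The amp is at about (183,151), with the switch at about (190,171). I'll confirm in one enlarged crop.

Run:
```python
from h import *
a=cv2.imread("pics/top0.png");b=cv2.imread("pics/side0.png")
f=lambda im,x,y,w,h:cv2.resize(im[y:y+h,x:x+w],(400,300),interpolation=cv2.INTER_CUBIC)
g=np.vstack([np.hstack([f(a,232,168,100,75),f(b,245,160,80,60)]),np.hstack([f(a,165,150,60,45),f(b,190,220,60,45)])])
cv2.imwrite("pics/c1.png",g)
```

```text
(no output)
```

View pics/c1.png

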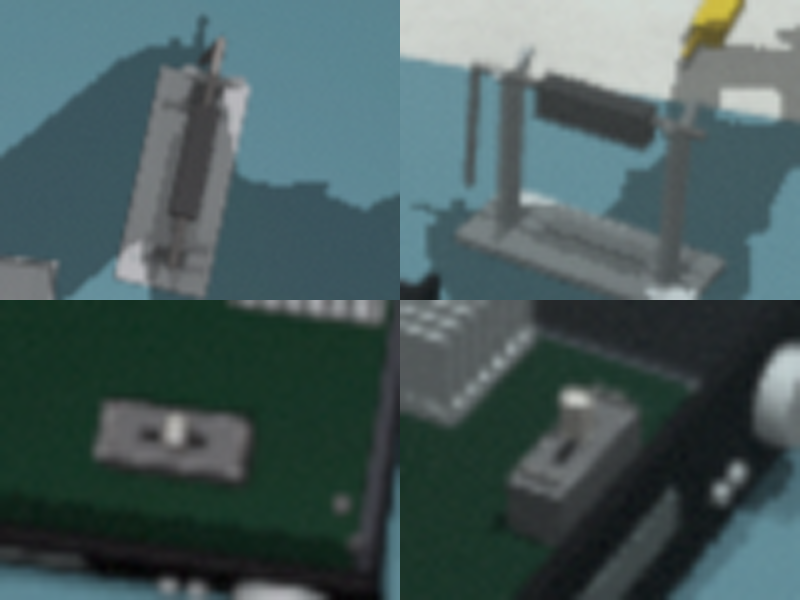

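Run:
```python
from h import *
bend=atz("top",[287,178.2],.137);rear=atz("top",[276,233.5],.137)
print("bend",bend,"rear",rear,np.linalg.norm(bend-rear),"yaw",np.arctan2(*(bend-rear)[1::-1]))
for z in(.03,): print("leg end tri plane: top bend ray/side",tri(("side",[260,173.6]),("top",[287,178.2])))
c=(bend+rear)/2; u=(bend-rear)/np.linalg.norm(bend-rear);o=bend-u*.1;print("origin",o,proj("side",o),proj("top",o))
# leg end: intersect side ray with plane x-along = .1
oo,d=ray("side",[258.6,197.]);s=((bend-oo)@u)/(d@u);p=oo+s*d
print("leg end",p,(p-bend)@np.array([-u[1],u[0],0]))
oo,d=ray("side",[260,173.6]);s=((bend-oo)@u)/(d@u);p=oo+s*d
print("leg top side",p,(p-bend)@np.array([-u[1],u[0],0]))
lt,e=tri(("side",[216.2,234.2]),("top",[190.9,168]));print("lever tri",lt,e,atz("side",[216.2,234.2],.0745),atz("top",[190.9,168],.0745))
A=[atz("top",np.array(q)/1.5625,z) for q,z in(((219,166),.092),((362,185),.092),((195,281),.102),((347,305),.102))]
for q in A:print(q)
d1=A[0]-A[1];d2=A[2]-A[3];print(np.linalg.norm(d1),np.linalg.norm(d2),np.arctan2(-d1[0],d1[1]),np.arctan2(-d2[0],d2[1]))
```

```text
bend [ 0.576 -0.282  0.137] rear [ 0.3997 -0.2406  0.137 ] 0.1810471997498657 yaw -0.23110026678220497
leg end tri plane: top bend ray/side (array([ 0.5771, -0.2826,  0.1311]), np.float64(0.00012769125253544677))
origin [ 0.4786 -0.2591  0.137 ] [284.4923 179.6246] [280.9862 208.4331]
leg end [ 0.5781 -0.2728  0.0331] 0.009491979717954131
leg top side [ 0.5764 -0.28    0.1327] 0.0021013551991760026
lever tri [0.6285 0.0338 0.075 ] 0.002164945415193218 [0.6276 0.0333 0.0745] [0.6297 0.0342 0.0745]
[0.8445 0.2042 0.092 ]
[ 0.7954 -0.1063  0.092 ]
[0.5886 0.2468 0.102 ]
[ 0.5306 -0.0709  0.102 ]
0.3144239340513613 0.32297851541696426 -0.15681180623674562 -0.18046102296168384
```

```bash
cat >> h.py <<'E'
def go(p,yaw,roll=0,pitch=0):
    "tool shift mm + turn deg to TCP p, tool down, jaw axis (tool z) along +-probe y"
    s=get_obs();R=Ro.from_quat(s['tool_rot'])
    best=None
    for k in(0,np.pi):
        w=Ro.from_euler('z',yaw)*Ro.from_euler('x',roll)
        M=np.c_[[1,0,0],[0,0,-1],[0,1,0]].astype(float) # tool x=probe x, y=-z, z=probe y
        T=w*Ro.from_matrix(M)*Ro.from_euler('y',k)
        r=(R.inv()*T).as_rotvec(degrees=True)
        if best is None or np.linalg.norm(r)<np.linalg.norm(best): best=r
    d=R.inv().apply(np.array(p)-s['position'])*1000
    print(np.round(d,1),np.round(best,2),'t',s['time'],'pos',s['position'],'F',s['ft_force'],'w',s['grip_width'])
E
python3 - <<'E'
from h import *
print(Ro.from_quat(get_obs()['tool_rot']).as_matrix())
go((.503,-.265,.24),-.231)
E
```

```text
[[-0.936  -0.      0.3521]
 [-0.3521 -0.0001 -0.936 ]
 [ 0.     -1.      0.    ]]
[-377.5  -17.4 -199.8] [-0.   33.85  0.  ] t 0.7 pos [ 0.2201 -0.585   0.2226] F [ 0.858  -1.0122  0.4699] w 0.08690990359635119
```

Call:
drive_tool:
  plan:
    - [-38,-18,-20,0,3,0,87]
    - [-76,-18,-40,0,7,0,87]
    - [-114,-18,-60,0,10,0,87]
    - [-152,-18,-80,0,14,0,87]
    - [-190,-18,-100,0,17,0,87]
    - [-228,-18,-120,0,20,0,87]
    - [-266,-18,-140,0,24,0,87]
    - [-303,-18,-160,0,27,0,87]
    - [-340,-18,-180,0,31,0,87]
    - [-377.5,-17.4,-199.8,0,33.85,0,87]
  newtons: 60

```text
time: 1.7
position: [0.5041, -0.2637, 0.2403]
tool_rot: [-0.083, -0.702, 0.702, 0.082]
ft_force: [0.1, -0.4, -0.2]
grip_width: 0.0873
```

Run:
```python
from h import *
b=camera("side");a=camera("top")
f=lambda im,x,y,w,h:cv2.resize(im[y:y+h,x:x+w],(400,300),interpolation=cv2.INTER_CUBIC)
cv2.imwrite("pics/c2.png",np.hstack([f(a,232,158,100,75),f(b,245,140,100,75)]))
go((.503,-.265,.111),-.231)
print(proj("side",get_obs()['position']),proj("top",get_obs()['position']),get_obs()['q'])
```

```text
[  1.9 129.1   4.8] [ 0.1   0.31 -0.07] t 1.8 pos [ 0.5057 -0.2609  0.2401] F [ 0.0488 -0.9329  0.0889] w 0.08689325166970446
[278.5062 152.6339] [284.0993 195.145 ] [-0.6737  0.4314  1.5559  0.0022  1.154   1.1218]
```

View pics/c2.png

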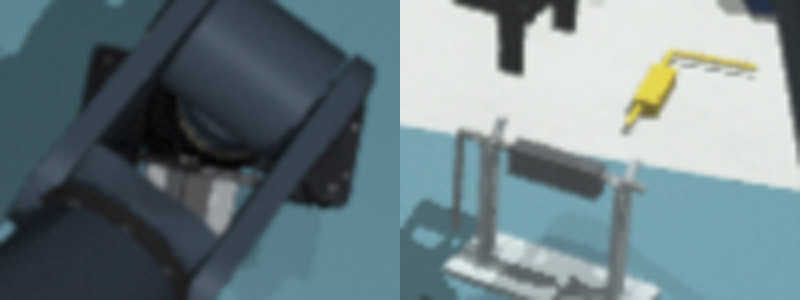

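The handle is below the open fingers and still in its notches. The yellow look-alike lies behind it and is untouched. Next I'll descend partway, correct the position, then grip.

Call:
drive_tool:
  plan:
    - [2,35,4,0,0.3,0,87]
    - [2,60,5,0,0.3,0,87]
    - [2,70,5,0,0.3,0,87]
    - [2,70,5,0,0.3,0,87]

```text
time: 2.2
position: [0.4988, -0.2694, 0.1686]
tool_rot: [0.082, 0.703, -0.702, -0.085]
ft_force: [0.8, 0.5, -0.2]
grip_width: 0.0868
```

Run:
```python
from h import *
go((.503,-.265,.111),-.231)
```

```text
[-3.2 57.6 -5.2] [ 0.08 -0.33  0.18] t 2.2 pos [ 0.4988 -0.2694  0.1686] F [ 0.8189  0.4534 -0.2335] w 0.08681808317737409
```

Call:
drive_tool:
  plan:
    - [-2,20,-5,0,-0.3,0,87]
    - [-2,40,-5,0,-0.3,0,87]
    - [-2,55,-5,0,-0.3,0,87]
    - [-2,58,-5,0,-0.3,0,87]
    - [-2,58,-5,0,-0.3,0,87]
    - [-2,58,-5,0,-0.3,0,87]

```text
time: 2.8
position: [0.5039, -0.2659, 0.1133]
tool_rot: [-0.082, -0.702, 0.703, 0.081]
ft_force: [-0.6, -0.0, -0.3]
grip_width: 0.087
```

Run:
```python
from h import *
go((.503,-.265,.111),-.231)
b=camera("side")
cv2.imwrite("pics/c3.png",cv2.resize(b[140:215,235:335],(800,600),interpolation=cv2.INTER_CUBIC))
```

```text
[ 1.1  2.3 -0.7] [-0.07 -0.01 -0.14] t 2.8 pos [ 0.5039 -0.2659  0.1133] F [-0.6292 -0.0217 -0.3058] w 0.08702131541401828
```

View pics/c3.png

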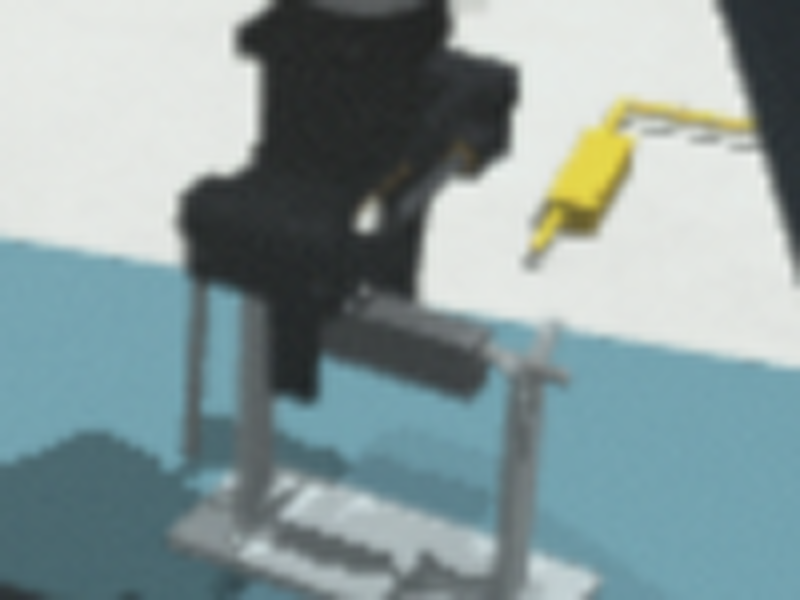

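The fingers straddle the front half of the handle, clear of the uprights. I'll close on it.

Call:
drive_tool:
  plan:
    - [0,0,0,0,0,0,30]
    - [0,0,0,0,0,0,30]
    - [0,0,0,0,0,0,30]
    - [0,0,0,0,0,0,24]
    - [0,0,0,0,0,0,10]
    - [0,0,0,0,0,0,10]
    - [0,0,0,0,0,0,10]
    - [0,0,0,0,0,0,10]
  newtons: 8

```text
time: 3.65
position: [0.5031, -0.265, 0.1119]
tool_rot: [0.081, 0.702, -0.702, -0.082]
ft_force: [-0.1, -0.2, -0.8]
grip_width: 0.0312
```

Call:
drive_tool:
  plan:
    - [0,0,0,0,0,0,10]
    - [0,0,0,0,0,0,10]
    - [0,0,0,0,0,0,10]
  newtons: 58

```text
time: 3.95
position: [0.5031, -0.2644, 0.1118]
tool_rot: [0.082, 0.703, -0.702, -0.082]
ft_force: [1.2, 2.8, -0.4]
grip_width: 0.0215
```

Run:
```python
from h import *
go((.503,-.265,.111),-.231);print(get_obs()['moment'])
```

```text
[-0.1  0.8  0.6] [ 0.07 -0.05  0.02] t 3.95 pos [ 0.5031 -0.2644  0.1118] F [ 1.1924  2.7887 -0.4474] w 0.021521340690005948
[ 0.4207 -0.1271 -0.2404]
```

Call:
drive_tool:
  plan:
    - [0,-8,0,0,0,0,10]
    - [0,-22,0,0,0,0,10]
    - [0,-45,0,0,0,0,10]
    - [0,-75,0,0,0,0,10]
    - [0,-105,0,0,0,0,10]
    - [0,-115,0,0,0,0,10]
    - [0,-115,0,0,0,0,10]
    - [0,-115,0,0,0,0,10]
    - [0,-115,0,0,0,0,10]

```text
time: 4.85
position: [0.502, -0.2644, 0.2251]
tool_rot: [0.08, 0.703, -0.702, -0.083]
ft_force: [0.0, 0.3, -1.9]
grip_width: 0.0219
```

Run:
```python
from h import *
go((.503,-.265,.226),-.231)
b=camera("side");a=camera("top")
f=lambda im,x,y,w,h:cv2.resize(im[y:y+h,x:x+w],(400,300),interpolation=cv2.INTER_CUBIC)
g=np.vstack([np.hstack([f(a,242,158,80,60),f(b,230,120,100,75)]),np.hstack([f(b,235,130,60,45),f(b,190,220,60,45)])])
cv2.imwrite("pics/c4.png",g)
print(get_obs()['moment'])
```

```text
[-1.1 -0.9  0.4] [0.09 0.   0.2 ] t 4.85 pos [ 0.502  -0.2644  0.2251] F [ 0.0208  0.3084 -1.9026] w 0.021885896232490022
[0.1052 0.0147 0.0508]
```

View pics/c4.png

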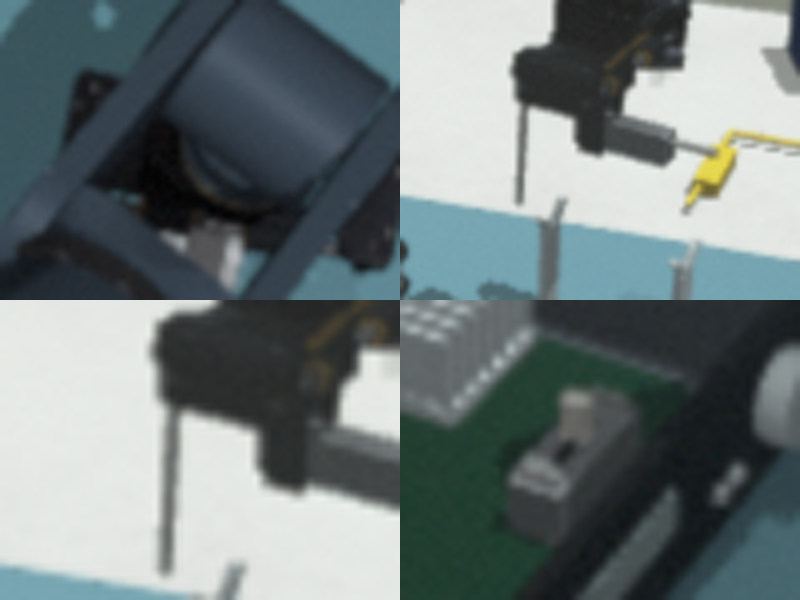

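Run:
```python
from h import *
s=get_obs();yaw=-.231;u=np.array([np.cos(yaw),np.sin(yaw),0]);v=np.array([-u[1],u[0],0])
P=s['position'];zo=.135+P[2]-.1115
tip=atz("side",[259.75,170.5],zo-.104+.002);print("tip",tip,"rel TCP along,lat",(tip-P)@u,(tip-P)@v)
for lean in(-.1,0,.05,.1):
    b=P+u*.078;b[2]=zo
    f=lambda h:b-np.array([0,0,h])+v*h*np.tan(lean)
    t1=proj("side",f(.104));row=145.7
    a=proj("side",f(.0));k=(145.7-a[1])/(t1[1]-a[1]);m=a+k*(t1-a);print(lean,t1,"x@145.7",m[0],"dx",t1[0]-m[0])
A=[atz("top",[165+x/6.667,150+(y-300)/6.667],.05) for x,y in((103,400),(250,412))];d=A[0]-A[1];print(A,np.linalg.norm(d),np.arctan2(-d[0],d[1]))
w=np.array([.169,.9856,0]);L=np.array([.6285,.0338,0])
c=np.cos(-.17),np.sin(-.17)
leg=L-.024*w;T=leg-.078*np.array([*c,0]);print("leg",leg,"TCP",T)
go((*T[:2],.226),-.17)
```

```text
tip [ 0.5771 -0.2782  0.1468] rel TCP along,lat 0.07594035726664261 0.0038338176391301973
-0.1 [261.1713 169.1905] x@145.7 260.2913582075708 dx 0.8799175071129639
0 [259.7726 170.3857] x@145.7 260.24273572098275 dx -0.47008782309660546
0.05 [259.0697 170.9865] x@145.7 260.21997544339314 dx -1.1503143902544934
0.1 [258.3595 171.5934] x@145.7 260.1980198189215 dx -1.8385503755862374
[array([0.6463, 0.0729, 0.05  ]), array([ 0.6384, -0.0025,  0.05  ])] 0.07579721793761915 -0.10440757993398986
leg [0.6244 0.0101 0.    ] TCP [0.5476 0.0233 0.    ]
[  21.8   -0.2 -290.6] [ 0.08 -3.5   0.17] t 4.95 pos [ 0.5023 -0.2645  0.2253] F [-0.4418  0.5909 -1.1512] w 0.02211084375525309
```

Leg leans about +0.045 rad (tip about +4.5 mm). I'll move over the amplifier, with the leg to the right of the lever.

Call:
drive_tool:
  plan:
    - [1,0,-15,0,-0.3,0,10]
    - [4,0,-50,0,-0.7,0,10]
    - [7,0,-90,0,-1.2,0,10]
    - [10,0,-130,0,-1.7,0,10]
    - [13,0,-170,0,-2.2,0,10]
    - [16,0,-210,0,-2.7,0,10]
    - [19,0,-245,0,-3.2,0,10]
    - [21,0,-275,0,-3.5,0,10]
    - [22,0,-287,0,-3.5,0,10]
    - [22,0,-291,0,-3.5,0,10]

```text
time: 5.95
position: [0.5478, 0.0251, 0.2266]
tool_rot: [-0.059, -0.705, 0.705, 0.059]
ft_force: [-1.4, 0.1, -1.8]
grip_width: 0.0216
```

Call:
drive_tool:
  plan:
    - [0,0,0,0,0,0,10]
    - [0,0,0,0,0,0,10]
    - [0,0,0,0,0,0,10]
    - [0,0,0,0,0,0,10]

```text
time: 6.35
position: [0.5483, 0.0222, 0.2269]
tool_rot: [-0.061, -0.704, 0.705, 0.061]
ft_force: [0.9, 0.4, -1.0]
grip_width: 0.0217
```

Run:
```python
from h import *
go((.5476,.0233,.226),-.17)
b=camera("side")
cv2.imwrite("pics/c5.png",cv2.resize(b[160:265,160:300],(800,600),interpolation=cv2.INTER_CUBIC))
s=get_obs();P=s['position'];c=np.array([np.cos(-.17),np.sin(-.17),0]);v=np.array([.169,.9856,0])
t=P+.077*c;t[2]=P[2]-.081
for l in(0,.0045,.009):print("tip px",proj("side",t+v*l))
for z in (.226,.146):print(z,proj("side",[.6285,.0338,.0745]))
```

```text
[ 0.9  0.9 -1. ] [-0.01 -0.09  0.  ] t 6.35 pos [0.5483 0.0222 0.2269] F [ 0.8878  0.3918 -0.9624] w 0.02173185121763414
tip px [219.0832 211.9043]
tip px [218.3326 212.6525]
tip px [217.578  213.4048]
0.226 [215.8789 234.2348]
0.146 [215.8789 234.2348]
```

View pics/c5.png

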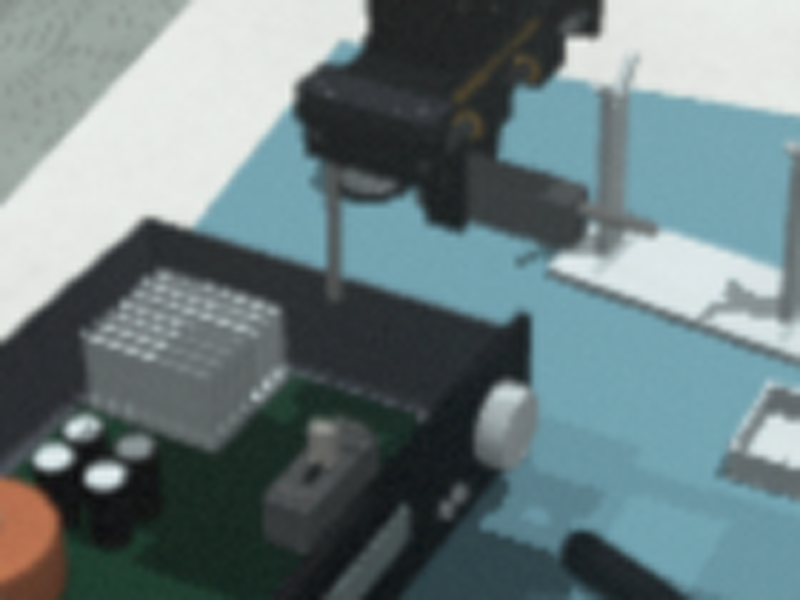

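The leg tip is at (218.6,212.5), as predicted, behind the panel and right of the lever at (216,234). I'll descend in two stages and watch the force.

Call:
drive_tool:
  plan:
    - [1,10,0,0,0,0,10]
    - [1,25,0,0,0,0,10]
    - [1,40,0,0,0,0,10]
    - [1,52,0,0,0,0,10]
    - [1,60,0,0,0,0,10]
    - [1,63,0,0,0,0,10]
    - [1,65,0,0,0,0,10]
    - [1,65,0,0,0,0,10]

```text
time: 7.2
position: [0.5476, 0.0234, 0.1621]
tool_rot: [-0.06, -0.705, 0.705, 0.06]
ft_force: [-0.3, 0.2, -2.1]
grip_width: 0.0216
```

Call:
drive_tool:
  plan:
    - [0,3,0,0,0,0,10]
    - [0,6,0,0,0,0,10]
    - [0,9,0,0,0,0,10]
    - [0,12,0,0,0,0,10]
    - [0,15,0,0,0,0,10]
    - [0,18,0,0,0,0,10]
    - [0,20,0,0,0,0,10]
    - [0,20,0,0,0,0,10]

```text
time: 8.0
position: [0.547, 0.0235, 0.1416]
tool_rot: [0.06, 0.705, -0.705, -0.06]
ft_force: [0.5, -0.4, -2.3]
grip_width: 0.0216
```

```bash
cat >> h.py <<'E'
def avg(n=6):
    F=[];P=[];M=[]
    for i in range(n):
        camera("side");s=get_obs();F.append(s['ft_force']);P.append(s['position']);M.append(s['moment'])
    w=np.array([.169,.9856,0]);F=np.array(F);print('t',s['time'],'pos',np.mean(P,0),'F',F.mean(0),'Fy',F.mean(0)@w,'sd',F.std(0),'M',np.mean(M,0))
E
python3 - <<'E'
from h import *
avg(8)
b=camera("side")
cv2.imwrite("pics/c6.png",cv2.resize(b[190:265,180:280],(800,600),interpolation=cv2.INTER_CUBIC))
E
```

```text
t 8.4 pos [0.5474 0.0234 0.142 ] F [-0.0011 -0.1914 -1.8381] Fy -0.18887484183616696 sd [0.4512 0.4732 0.3473] M [ 0.0293 -0.0081  0.0123]
```

View pics/c6.png

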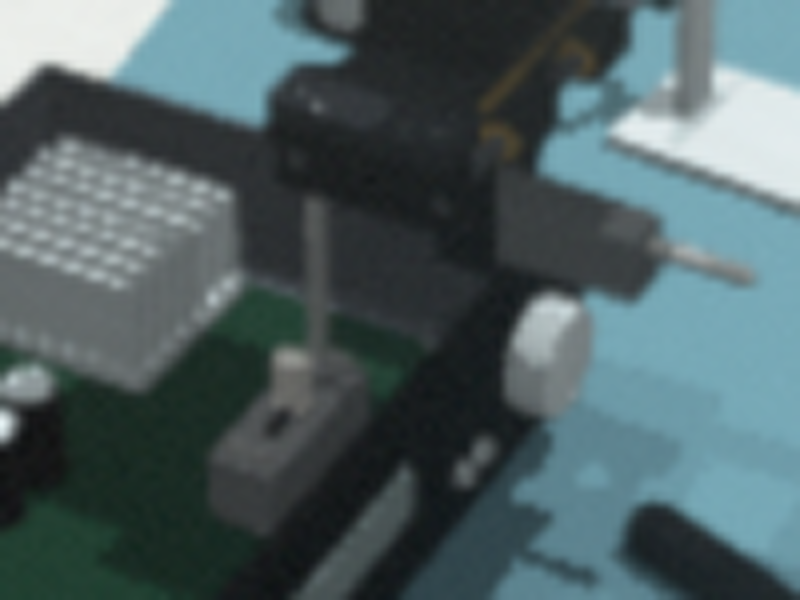

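No contact force yet (-0.2 N); the leg stands on the right-hand side of the lever. I'll slide left (tool -z) gently.

Call:
drive_tool:
  plan:
    - [0,0,-1,0,0,0,10]
    - [0,0,-2,0,0,0,10]
    - [0,0,-3,0,0,0,10]
    - [0,0,-4,0,0,0,10]
    - [0,0,-5,0,0,0,10]
    - [0,0,-6,0,0,0,10]
    - [0,0,-7,0,0,0,10]
    - [0,0,-8,0,0,0,10]
    - [0,0,-9,0,0,0,10]
    - [0,0,-10,0,0,0,10]

```text
time: 9.45
position: [0.549, 0.0334, 0.142]
tool_rot: [-0.06, -0.705, 0.705, 0.06]
ft_force: [-0.2, -0.6, -1.9]
grip_width: 0.0214
```

```bash
python3 -c "
from h import *
avg(5)"
```

```text
t 9.7 pos [0.549  0.0334 0.1419] F [ 0.0098  0.2747 -2.0271] Fy 0.2724059379687778 sd [0.6312 0.2424 0.3318] M [ 0.0498 -0.0528  0.0307]
```

Call:
drive_tool:
  plan:
    - [0,0,-1,0,0,0,10]
    - [0,0,-2,0,0,0,10]
    - [0,0,-3,0,0,0,10]
    - [0,0,-4,0,0,0,10]
    - [0,0,-5,0,0,0,10]
    - [0,0,-6,0,0,0,10]

```text
time: 10.3
position: [0.55, 0.0392, 0.1419]
tool_rot: [-0.06, -0.705, 0.705, 0.06]
ft_force: [-0.3, -2.8, -2.0]
grip_width: 0.0217
```

```bash
python3 -c "
from h import *
avg(5)"
```

```text
t 10.55 pos [0.55   0.0393 0.1419] F [-0.4262 -1.5591 -1.6198] Fy -1.608665567586996 sd [0.4222 0.1946 0.4644] M [-0.419   0.1132 -0.1261]
```

Call:
drive_tool:
  plan:
    - [0,0,-1,0,0,0,10]
    - [0,0,-2,0,0,0,10]
    - [0,0,-3,0,0,0,10]
    - [0,0,-4,0,0,0,10]
    - [0,0,-4,0,0,0,10]

```text
time: 11.05
position: [0.5507, 0.0434, 0.1419]
tool_rot: [0.06, 0.705, -0.705, -0.06]
ft_force: [-2.1, -2.0, -1.5]
grip_width: 0.0216
```

Call:
drive_tool:
  plan:
    - [0,0,-0.5,0,0,0,10]
    - [0,0,-1,0,0,0,10]
    - [0,0,-1.5,0,0,0,10]
    - [0,0,-2,0,0,0,10]
    - [0,0,-2,0,0,0,10]

```text
time: 11.55
position: [0.551, 0.0452, 0.1419]
tool_rot: [0.06, 0.705, -0.705, -0.06]
ft_force: [-0.5, -1.8, -1.9]
grip_width: 0.0214
```

```bash
python3 -c "
from h import *
avg(5)"
```

```text
t 11.8 pos [0.551  0.0452 0.142 ] F [-0.3086 -1.775  -1.679 ] Fy -1.8016082328311827 sd [0.4122 0.3401 0.4273] M [-0.4107  0.1371 -0.1302]
```

Call:
drive_tool:
  plan:
    - [0,0,-0.5,0,0,0,10]
    - [0,0,-1,0,0,0,10]
    - [0,0,-1.5,0,0,0,10]
    - [0,0,-1.5,0,0,0,10]

```text
time: 12.2
position: [0.5512, 0.0464, 0.1419]
tool_rot: [-0.06, -0.704, 0.705, 0.06]
ft_force: [-1.5, -2.3, -2.5]
grip_width: 0.0221
```

Call:
drive_tool:
  plan:
    - [0,0,-0.5,0,0,0,10]
    - [0,0,-1,0,0,0,10]
    - [0,0,-1,0,0,0,10]

```text
time: 12.5
position: [0.5513, 0.0471, 0.1419]
tool_rot: [-0.06, -0.704, 0.705, 0.06]
ft_force: [-1.3, -4.8, -1.9]
grip_width: 0.0218
```

```bash
python3 -c "
from h import *
avg(4)"
```

```text
t 12.7 pos [0.5513 0.0472 0.1419] F [-1.9979 -4.8774 -0.8261] Fy -5.144793009041016 sd [0.4021 0.264  0.2201] M [-1.1935  0.3462 -0.3647]
```

Force rises to 5.1 N, so the lever is at the stop. A touch more, then hold.

Call:
drive_tool:
  plan:
    - [0,0,-0.3,0,0,0,10]
    - [0,0,-0.3,0,0,0,10]
    - [0,0,-0.3,0,0,0,10]

```text
time: 13.0
position: [0.5513, 0.0473, 0.1419]
tool_rot: [-0.06, -0.704, 0.705, 0.06]
ft_force: [-1.5, -5.8, -1.7]
grip_width: 0.0216
```

```bash
python3 -c "
from h import *
avg(10)
avg(10)
b=camera('side')
cv2.imwrite('pics/c7.png',cv2.resize(b[190:265,180:280],(800,600),interpolation=cv2.INTER_CUBIC))"
```

```text
t 13.5 pos [0.5513 0.0473 0.1419] F [-1.3824 -5.1147 -1.2199] Fy -5.274717984357242 sd [0.3984 0.6866 0.3228] M [-1.3145  0.3449 -0.4134]
t 14.0 pos [0.5513 0.0473 0.1419] F [-1.5366 -4.8936 -0.95  ] Fy -5.082852881233852 sd [0.2693 0.5142 0.5255] M [-1.3232  0.3597 -0.417 ]
```

View pics/c7.png

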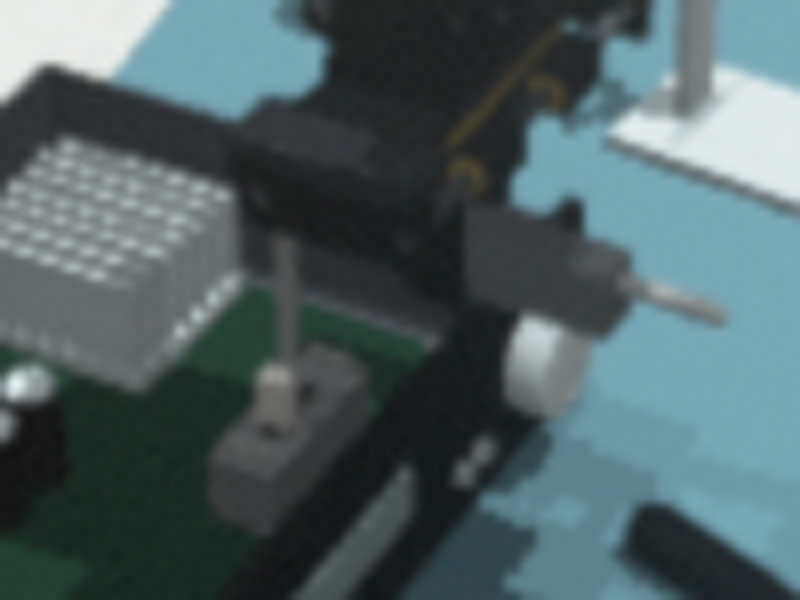

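The lever now shows at the left, about 12 mm from its starting point. I'll push half a millimetre more and hold, to confirm the stiff stop.

Call:
drive_tool:
  plan:
    - [0,0,-0.3,0,0,0,10]
    - [0,0,-0.5,0,0,0,10]
    - [0,0,-0.5,0,0,0,10]
    - [0,0,-0.5,0,0,0,10]
    - [0,0,-0.5,0,0,0,10]
    - [0,0,-0.5,0,0,0,10]
    - [0,0,-0.5,0,0,0,10]
    - [0,0,-0.5,0,0,0,10]
    - [0,0,-0.5,0,0,0,10]
    - [0,0,-0.5,0,0,0,10]

```text
time: 15.05
position: [0.5513, 0.0476, 0.1419]
tool_rot: [-0.06, -0.704, 0.705, 0.06]
ft_force: [-2.1, -4.5, -0.6]
grip_width: 0.022
```

```bash
python3 -c "
from h import *
avg(10)"
```

```text
t 15.55 pos [0.5513 0.0476 0.1419] F [-1.5551 -5.7467 -1.0999] Fy -5.9267183949032685 sd [0.5278 0.6158 0.5655] M [-1.4815  0.3847 -0.4611]
```

5.9 N, held for well over a second against a stiff stop. Now I'll back off to the right and lift out.

Call:
drive_tool:
  plan:
    - [0,0,1,0,0,0,10]
    - [0,0,3,0,0,0,10]
    - [0,0,6,0,0,0,10]
    - [0,0,10,0,0,0,10]
    - [0,0,12,0,0,0,10]
    - [0,-5,12,0,0,0,10]
    - [0,-20,12,0,0,0,10]
    - [0,-45,12,0,0,0,10]
    - [0,-75,12,0,0,0,10]
    - [0,-88,12,0,0,0,10]

```text
time: 16.55
position: [0.5512, 0.0367, 0.233]
tool_rot: [0.062, 0.705, -0.704, -0.058]
ft_force: [0.3, 0.4, -2.1]
grip_width: 0.0214
```

Call:
drive_tool:
  plan:
    - [0,0,0,0,0,0,10]
    - [0,0,0,0,0,0,10]
    - [0,0,0,0,0,0,10]

```text
time: 16.85
position: [0.5486, 0.0368, 0.2288]
tool_rot: [0.059, 0.705, -0.704, -0.061]
ft_force: [0.4, 0.7, -1.9]
grip_width: 0.0215
```

```bash
python3 -c "
from h import *
go((.503,-.265,.231),-.231)
avg(4)"
```

```text
[ -6.1  -2.2 305.1] [-0.    3.5   0.15] t 16.85 pos [0.5486 0.0368 0.2288] F [ 0.4249  0.672  -1.8844] w 0.021479483919087702
t 17.05 pos [0.5488 0.0367 0.2288] F [-0.3364 -0.2507 -1.3568] Fy -0.30397174224584056 sd [0.4102 0.3827 0.4509] M [ 0.0278 -0.0135 -0.0058]
```

Call:
drive_tool:
  plan:
    - [0,0,15,0,0.2,0,10]
    - [-1,-2,50,0,0.6,0,10]
    - [-2,-2,90,0,1,0,10]
    - [-3,-2,130,0,1.5,0,10]
    - [-3,-2,170,0,2,0,10]
    - [-4,-2,210,0,2.5,0,10]
    - [-5,-2,250,0,3,0,10]
    - [-6,-2,280,0,3.5,0,10]
    - [-6,-2,298,0,3.5,0,10]
    - [-6,-2,305,0,3.5,0,10]

```text
time: 18.05
position: [0.5032, -0.2672, 0.2317]
tool_rot: [-0.082, -0.702, 0.702, 0.082]
ft_force: [0.3, 0.9, -2.2]
grip_width: 0.0215
```

Call:
drive_tool:
  plan:
    - [0,0,0,0,0,0,10]
    - [0,0,0,0,0,0,10]
    - [0,0,0,0,0,0,10]
    - [0,0,0,0,0,0,10]

```text
time: 18.45
position: [0.5042, -0.2638, 0.232]
tool_rot: [0.081, 0.703, -0.702, -0.081]
ft_force: [-1.0, -0.7, -1.9]
grip_width: 0.0214
```

```bash
python3 -c "
from h import *
avg(5)
go((.503,-.265,.226),-.231)
b=camera('side')
f=lambda im,x,y,w,h:cv2.resize(im[y:y+h,x:x+w],(400,300),interpolation=cv2.INTER_CUBIC)
cv2.imwrite('pics/c8.png',np.hstack([f(b,230,120,100,75),f(b,190,220,60,45)]))"
```

```text
t 18.7 pos [ 0.5041 -0.2644  0.232 ] F [ 0.2411  0.1633 -1.8421] Fy 0.20167175056906328 sd [0.2558 0.5738 0.6374] M [ 0.0238  0.0105 -0.0112]
[0.9 6.  0.5] [-0.    0.04 -0.  ] t 18.7 pos [ 0.504  -0.2647  0.232 ] F [ 0.4989  0.8463 -2.0199] w 0.021840563352444886
```

View pics/c8.png

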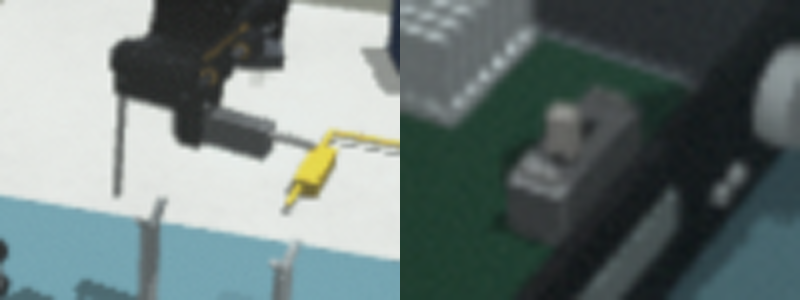

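The lever stayed left and the probe is unturned in the grip. I'll lower it back to the recorded grip pose.

Call:
drive_tool:
  plan:
    - [1,15,0.5,0,0,0,10]
    - [1,40,0.5,0,0,0,10]
    - [1,65,0.5,0,0,0,10]
    - [1,85,0.5,0,0,0,10]
    - [1,95,0.5,0,0,0,10]
    - [1,102,0.5,0,0,0,10]
    - [1,106,0.5,0,0,0,10]
    - [1,108,0.5,0,0,0,10]
    - [1,108,0.5,0,0,0,10]

```text
time: 19.65
position: [0.5031, -0.2656, 0.1244]
tool_rot: [-0.082, -0.702, 0.703, 0.081]
ft_force: [-0.7, 0.0, -1.9]
grip_width: 0.0215
```

Call:
drive_tool:
  plan:
    - [0,3,0,0,0,0,10]
    - [0,6,0,0,0,0,10]
    - [0,9,0,0,0,0,10]
    - [0,11,0,0,0,0,10]
    - [0,12,0,0,0,0,10]
    - [0,12,0,0,0,0,10]

```text
time: 20.25
position: [0.5028, -0.2648, 0.1122]
tool_rot: [0.082, 0.703, -0.702, -0.082]
ft_force: [0.6, 3.0, 2.1]
grip_width: 0.0213
```

```bash
python3 -c "
from h import *
avg(5)
go((.503,-.265,.111),-.231)
b=camera('side')
cv2.imwrite('pics/c9.png',cv2.resize(b[140:215,235:335],(800,600),interpolation=cv2.INTER_CUBIC))"
```

```text
t 20.5 pos [ 0.5028 -0.2649  0.1122] F [0.5358 2.634  3.1431] Fy 2.6866650998557096 sd [0.4104 0.7643 0.5619] M [ 0.5677  0.227  -0.0965]
[-0.2  1.2  0.1] [ 0.04 -0.01  0.01] t 20.5 pos [ 0.5028 -0.2649  0.1122] F [0.0485 3.587  3.7395] w 0.021814191603649398
```

View pics/c9.png

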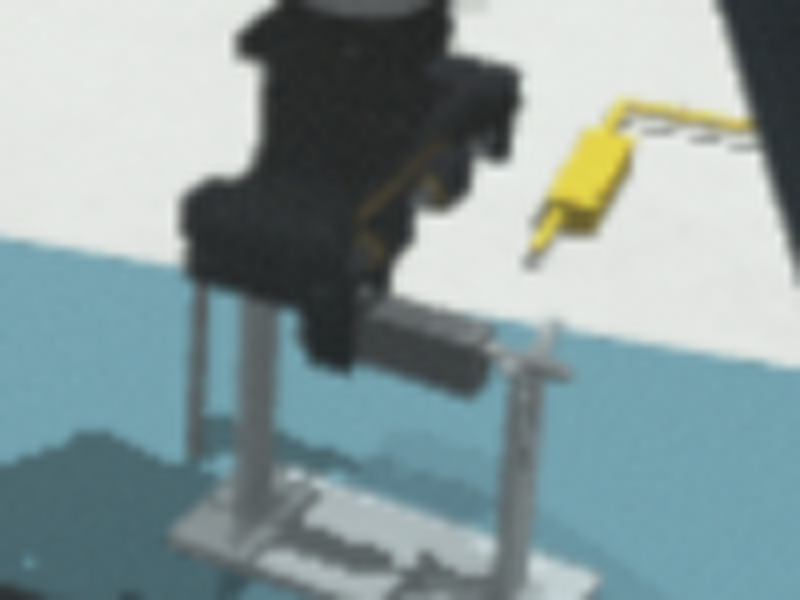

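It is seated as before: the rod is in both notches with the same side force as at pick-up. I'll relieve the side force a little, open, then retreat upwards.

Call:
drive_tool:
  plan:
    - [0,0,-0.8,0,0,0,10]
    - [0,0,-0.8,0,0,0,10]
    - [0,0,-0.8,0,0,0,28]
    - [0,0,-0.8,0,0,0,40]
    - [0,0,-0.8,0,0,0,60]
    - [0,0,-0.8,0,0,0,80]
    - [0,0,-0.8,0,0,0,80]
    - [0,0,-0.8,0,0,0,80]
    - [0,0,-0.8,0,0,0,80]
    - [0,0,-0.8,0,0,0,80]
  newtons: 20

```text
time: 21.55
position: [0.503, -0.2646, 0.112]
tool_rot: [-0.081, -0.702, 0.702, 0.081]
ft_force: [-0.5, -0.3, -0.5]
grip_width: 0.0746
```

Call:
drive_tool:
  plan:
    - [0,-5,0,0,0,0,80]
    - [0,-20,0,0,0,0,80]
    - [0,-45,0,0,0,0,80]
    - [0,-80,0,0,0,0,80]
    - [0,-120,0,0,0,0,80]
    - [0,-145,0,0,0,0,80]
    - [0,-150,0,0,0,0,80]
    - [0,-150,0,0,0,0,80]

```text
time: 22.35
position: [0.5031, -0.2647, 0.2628]
tool_rot: [-0.082, -0.702, 0.703, 0.081]
ft_force: [0.8, 0.6, 0.1]
grip_width: 0.0801
```

```bash
python3 -c "
from h import *
b=camera('side');print(get_obs()['grip_width'],get_obs()['time'])
f=lambda im,x,y,w,h:cv2.resize(im[y:y+h,x:x+w],(400,300),interpolation=cv2.INTER_CUBIC)
cv2.imwrite('pics/c10.png',np.hstack([f(b,235,140,100,75),f(b,190,220,60,45)]))"
```

```text
0.08029958444071424 22.4
```

View pics/c10.png

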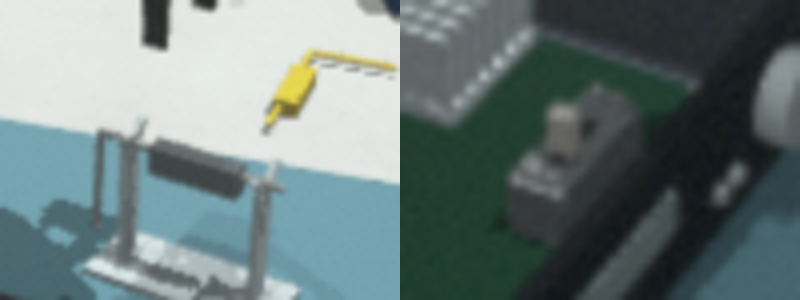

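The probe lies in both notches as it did at the start, with its leg at the far end and hanging down. The lever is at its left stop and the gripper is clear, so I'm handing in.

```bash
python3 -c "
from rig import *
print(hand_in())"
```

```text
the job is handed in; nothing more can be done
None
```

The job is done and handed in at about 22.4 s of the 54 s allowed. `hand_in()` gives no verdict, so the result below rests on my own measurements.

- **Switch:** I took the dark probe from its rest and left the yellow look-alike alone. Reaching over the panel, I slid the lever left until it met a stiff stop. It stayed pressed there for about 3 s, with the averaged side force between 5.1 and 5.9 N. The largest single reading at the stop was about 6 N, well under the 14 N limit.
- **Probe:** It went back to the recorded pick-up pose, and I then opened the gripper and raised it clear. The last picture shows the rod in both notches with the leg at the far end and hanging down. The leg leans about 0.045 rad towards +y.
- **Lever:** In the last picture it sits about 12–13 mm left of where it started, which fits the stop. I had no direct reading of the joint, so this comes from the force rise and the pictures.
- **Checks that disagreed:**
  - The force and moment readings at the stop differed by roughly 0.5–1 N, both inside the 3–10 N window.
  - Closing on the probe gave about 2.7 N of side force, and the same when seating it again. The grip was therefore slightly off-centre, and I relieved it before letting go.
- **Bystanders:** I did not measure them again at the end. The arm passed well above them and no contact force showed.

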